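# Sort the returned regulator and gauge into their stock cartons

### The job

First swing the bench magnifier aside on its stiff pivot until no part of it hangs over the rubber mat or a carton, and leave it there. Then sort the two returned parts from the mat: lay the pressure regulator down flat in the carton that holds the regulators, and set the dial gauge down gently, dial up, flat on the floor of the carton that holds the gauges. Leave the ball valve where it lies on the mat, and do not shove the stock already in the cartons.

Things in the scene. Friction and masses are not known exactly. Their poses are not given: they have to be found in the camera images.
- mat: Blue rubber bench mat with a thin grey line along two edges, fixed, 300 x 320 x 3 mm (x by y). The returns lie on it. Origin: centre of its underside, on the bench; z up.
- regulator: Returned pressure regulator, 0.4-0.7 kg, lying along its own x, x -68 to 68 mm: black ribbed knob 44 mm dia (x -68 to -28), round steel neck 38 mm dia (to +16; grip here), square steel body 44 x 44 mm (to +58), brass nipple. Rests on a flat of the square part, so it does not roll. Origin: on its underside at mid-length, z up, 22 mm below the long axis. Weight centred 15 mm to +x of it.
- regulator_axis (a point): Point on the regulator's long axis, 22 mm above its origin.
- gauge: Returned dial gauge, 0.13-0.23 kg, on its back, white dial up: round black case 52 mm dia, 28 mm thick; brass stem 14 mm thick runs out along its own -x to 60 mm from the centre, at half the case's thickness. Origin: centre of the case's underside (back); z comes out of the dial. Delicate: lower it onto the carton's floor, a drop or knock jars it.
- ball_valve: A brass ball valve with a flat blue-sleeved lever, 70 mm long body, 34 mm wide, 50 mm high, lever reaching to 75 mm along its own +x. Lies loose on the mat among the returns; not to be sorted, it stays. Origin: centre of the body's underside.
- regulator_carton: Open carton with two regulators in it, fixed, 280 x 185 mm outside (x by y), 55 mm high, walls and floor 4 mm, white outside, brown inside. Origin: centre of its underside, on the bench; z up. Stock lies crosswise in its far (+x) half; the near half, x -136 to +25 mm, is empty. The two cartons look alike and may change places: what lies in them tells which is which.
- gauge_carton: Open carton that holds two dial gauges, same size and make as the other. Origin: centre of its underside. The stock lies in its far (+x) half, the near half, x from -136 to +30 mm, is empty.
- stock_regulator0: Regulator already in stock, like the returned one, lying crosswise at the far end of its carton, 105 mm to the +x side of the carton's centre.
- stock_regulator1: The second regulator in stock, beside it, 53 mm to the +x side of the carton's centre.
- stock_gauge0: Dial gauge already in stock, like the returned one, dial up, stem pointing to the carton's far end, centre 66 mm to the +x and 40 mm to the +y side of the carton's centre.
- stock_gauge1: The second gauge in stock, 40 mm to the -y side of the carton's centre line.
- magnifier_stand: Stand of the bench magnifier, fixed: 110 mm square foot and an upright steel post, 22 mm diameter, 299 mm high. Origin: centre of the foot's underside.
- pivot (a point): Pivot of the magnifier's boom: on the post's upright axis, 275 mm above the bench.
- magnifier (a joint): Swing of the magnifier's boom about the upright post, -0.5 to 1.9 rad, counter-clockwise from above. At 0 the boom points from the post along world -x (to the robot's side), at 1.57 along -y. Starts at 0.95 to 1.30, head over the mat; near 0 the head is clear of the mat on its left (+y). Stiff friction pivot (0.55 N m, about 2.3 N at the knob): stays where left.
- lens (a point): Centre of the magnifier's round head: a white ring of 150 mm outer diameter with a clear lens, 331 mm from the pivot axis, its middle 235 mm above the bench, its underside 223 mm.
- lock_knob (a point): Middle of the black upright round knob on the boom's end block, a handle to swing it by: 28 mm diameter, 34 mm tall, 240 mm from the pivot axis, its top 325 mm above the bench, its foot 291 mm, with the 34 x 32 mm end block just under it.
Mind the look-alikes: they are no part of the job. Leave any orange or purple look-alike of the gauge alone.

How it is judged:
On the way:
1. the magnifier is swung so that no part of its head is over the mat or a carton, while the regulator and the gauge still lie on the mat ((y of lens in the frame of mat above 0.232 m or y of lens in the frame of mat below -0.232 m or x of lens in the frame of mat above 0.222 m or x of lens in the frame of mat below -0.222 m) and (y of lens in the frame of regulator_carton above 0.165 m or y of lens in the frame of regulator_carton below -0.165 m or x of lens in the frame of regulator_carton above 0.212 m or x of lens in the frame of regulator_carton below -0.212 m) and (y of lens in the frame of gauge_carton above 0.165 m or y of lens in the frame of gauge_carton below -0.165 m or x of lens in the frame of gauge_carton above 0.212 m or x of lens in the frame of gauge_carton below -0.212 m) and x of regulator in the frame of mat between -0.15 and 0.15 m and y of regulator in the frame of mat between -0.16 and 0.16 m and z of each of regulator, gauge in the frame of mat below 0.012 m and x of gauge in the frame of mat between -0.15 and 0.15 m and y of gauge in the frame of mat between -0.16 and 0.16 m), for 0.2 s.
At the end, for the whole second after the job is handed in: The magnifier head is clear of the mat and both cartons, at rest; the regulator lies flat (axis within 7 deg of level) on the floor of the regulators' carton and the gauge flat, dial up (within 8 deg), on the floor of the gauges' carton, both at rest ((y of lens in the frame of mat above 0.232 m or y of lens in the frame of mat below -0.232 m or x of lens in the frame of mat above 0.222 m or x of lens in the frame of mat below -0.222 m) and (y of lens in the frame of regulator_carton above 0.165 m or y of lens in the frame of regulator_carton below -0.165 m or x of lens in the frame of regulator_carton above 0.212 m or x of lens in the frame of regulator_carton below -0.212 m) and (y of lens in the frame of gauge_carton above 0.165 m or y of lens in the frame of gauge_carton below -0.165 m or x of lens in the frame of gauge_carton above 0.212 m or x of lens in the frame of gauge_carton below -0.212 m) and velocity of joint magnifier between -0.05 and 0.05 rad/s and x of regulator_axis in the frame of regulator_carton between -0.125 and 0.125 m and y of regulator_axis in the frame of regulator_carton between -0.08 and 0.08 m and z of regulator_axis in the frame of regulator_carton between 0.015 and 0.034 m and angle between regulator's own x axis and vertical between 1.45 and 1.69 rad and linear speed of each of regulator, gauge below 0.03 m/s and angular speed of each of regulator, gauge below 0.3 rad/s and x of gauge in the frame of gauge_carton between -0.125 and 0.125 m and y of gauge in the frame of gauge_carton between -0.075 and 0.075 m and z of gauge in the frame of gauge_carton between 0 and 0.012 m and angle between gauge's own z axis and vertical below 0.15 rad); the robot touches nothing.
It fails at once if the gauge is dropped or slammed into its carton (faster than 0.5 m/s in the last 25 mm above the floor) (x of gauge in the frame of gauge_carton between -0.14 and 0.14 m and y of gauge in the frame of gauge_carton between -0.093 and 0.093 m and z of gauge in the frame of gauge_carton below 0.029 m and linear speed of gauge above 0.5 m/s).
It fails at once if the ball valve is moved more than 30 mm (distance of ball_valve from where it was at the start of the episode above 0.03 m).
It fails at once if stock in a carton is shoved more than 30 mm (distance of any of stock_regulator0, stock_regulator1, stock_gauge0, stock_gauge1 from where it was at the start of the episode above 0.03 m).
It also fails if it takes over 70 s, if anything falls off the work surface, if the arm or the gripper's body presses on something with over 40 N, if the wrist force passes 120 N, or if a joint passes its speed limit or range.

### The arm

A 7-joint arm with a two-finger parallel gripper is mounted at the origin on the work surface. World frame = base frame: x ahead of the robot, y to its left, z up, the work surface at z = 0. Lengths are in m, angles in rad, forces in N, time in s.
With the tool pointing down it reaches from about 0.4 to 0.85 m from the base axis. Payload 10.4 kg.
Tool frame: the origin (TCP) lies at the very end of the fingers, on their centre line; the grasp point (between the pads) lies 19 mm behind it; z points along the fingers, y is the direction in which the jaws open and shut (so a half turn about z gives the same grasp; the last joint's range is limited). The gripper opens to 87 mm and grips with 3 to 60 N. Pads are 19 mm wide; open, the fingers measure 117 mm over their backs; the gripper's body (75 mm by 190 mm) begins 51 mm behind the grasp point.
Start: joints at [-0.023, 0.332, -0.065, 1.46, 0.022, 1.35, -0.088], TCP at [0.625, 0, 0.223] pointing down, gripper open.
Joint ranges: [-2.6, 2.6], [-0.5, 2.12], [-1.47, 1.34], [0.16, 2.42], [-1.27, 4.41], [0.06, 2.06], [-2.6, 2.6]. Speed limits (rad/s): [2.22, 2.22, 2.79, 2.79, 3.14, 3.14, 3.14].

### API

Orientations are given as a unit quaternion [x, y, z, w].
In Python, from bench import r, eyes, job gives the robot as it stands. The module is installed in compiled form; this text tells all that it offers.
- The arm moves only by the tool play_rows, never from a script. Its argument "motion" is a list of rows, each a list of 7 numbers: the shift along the tool's x, y, z as a fraction of full scale, then the turn, a rotation vector about the tool's x, y, z as a fraction of full scale, then the opening in per cent of the stroke, from 0 (shut) to 100 (fully open). A call has 1 to 5 rows; each row is the pose to reach, as a shift and turn from the pose commanded when the call began, along the tool's axes at that moment; what a row does not reach only later rows make up. Full scale, the value 1, is 0.2 m for a shift and 90 degrees for a turn. A row lasts 1/8 s, in which the tool goes at most 62.5 mm and 10.7 degrees, less where a joint would pass 70% of its speed; a pose out of reach is approached as far as the arm can. A call with a number of a shift or a turn outside -1 to 1 is refused whole. A call with a gripper value outside its range is refused whole. The fingers move at their own pace and stop on an object; "squeeze" is the grip in N (left out, the last holds). Time passes only in rows, so rows that repeat a pose let the fingers close. It gives the time, the measured TCP pose, the force and the opening at its end, in the units of the state.
- r.read_state(): the state, without advancing time (a new reading comes with each control period).
- eyes.camera(name): name is "scene" or "side" or "wrist"; returns a dict with "image" (420x560x3 uint8, red, green, blue), "mtx" (3x3 intrinsics, pixels), "R" (3x3) and "t" (3): a world point X has camera coordinates R X + t. Camera axes: x right, y down, z forward; pixel columns grow to the right and rows downward; lengths in m; the calibration is good to about 2 mm. The wrist camera is an equidistant fisheye: a pixel r from the principal point sees the ray r / f radians off the axis. A picture is of the moment at which its call begins. There is no depth.
- job.close_job(): hands the job in, once; it reports no verdict.
Trained networks look in a picture, given as the dict that the camera call returned (one of the last four; its "shot" number tells which), for a name from the list of things; names that differ only in an ending like _2 or _b are one class to them, and where a whole thing is asked for, a point or a joint stands for the part that bears it (a point fixed in the world has none). Each returns a list of dicts, best first, with "p" (0 to 1); they miss things now and then, are a little off and sometimes report something else, mostly with a low value. They report only what shows in the picture. A call takes as long as a camera call. They do not tell look-alikes from the thing itself.
- eyes.regions_of(picture, label): "region" (420x560 bool, what is visible of it) and "xy" ([column, row] in pixels, amid what is visible of it).
- eyes.landmark_of(picture, label): "xy" ([column, row] in pixels: a listed point, or the origin of a listed thing).
The state is a dict: "time": time; "joint_positions": joint angles; "joint_vel": joint speeds; "joint_torque": joint torques, N m; "ee_pos": TCP position; "eef_rot": TCP orientation; "ft_force": force on the tool from outside, world axes, zero at the start; "torque": the same for the moment, N m; "width": finger opening in m.
Only numpy, scipy, OpenCV 4.12 (cv2) and the standard library are available. Lean on these libraries where they do the work, as an engineer would, in place of code of your own. Each camera call takes 0.05 s, during which the arm holds its last target. There are 200 camera calls.

## Working session

There is one attempt and no reset: what is moved stays moved. The work goes in short steps, Python scripts to look and compute and a tool call to move; the robot and the scene stay as the last step left them, time stands still between calls to the robot, and variables do not carry over. Pictures are saved under pics/ and viewed, about 8 in all and at most 12, crops included, and the job is handed in when it is done.

Besides the shell and the picture viewer there is one more tool, called after "Emit:" as name([rows], argument=value, ...), one row to a line, values as JSON. play_rows: Moves the arm, as the interface text tells. Shift numbers are shares of 0.2 m and turn numbers shares of 90 degrees, none past 1 either way. Its arguments: {"type":"object","properties":{"motion":{"type":"array","items":{"type":"array","items":{"type":"number"}}},"squeeze":{"type":"number"}},"required":["motion"]}

```bash
mkdir -p pics; cat > h.py <<'E'
import numpy as np, cv2
from scipy.spatial.transform import Rotation as Ro
from bench import r, eyes, job
def ray(c,px):
    K=c["mtx"];R=np.array(c["R"]);t=np.array(c["t"])
    d=np.array([(px[0]-K[0][2])/K[0][0],(px[1]-K[1][2])/K[1][1],1.])
    return -R.T@t, R.T@d
def onz(c,px,z):
    o,d=ray(c,px); return o+d*(z-o[2])/d[2]
def proj(c,X):
    p=np.array(c["R"])@np.array(X)+np.array(c["t"]); p=np.array(c["mtx"])@p; return p[:2]/p[2]
def tri(a,pa,b,pb):
    A=[];B=[]
    for c,p in((a,pa),(b,pb)):
        o,d=ray(c,p);d=d/np.linalg.norm(d);M=np.eye(3)-np.outer(d,d);A.append(M);B.append(M@o)
    return np.linalg.solve(sum(A),sum(B))
def save(c,n,crop=None,s=1):
    im=c["image"][...,::-1]
    if crop: x0,y0,x1,y1=crop; im=im[y0:y1,x0:x1]
    cv2.imwrite("pics/"+n,cv2.resize(im,None,fx=s,fy=s,interpolation=cv2.INTER_CUBIC))
def goto(pos,yaw_dir=None,Rt=None):
    "row values from present state to world pos / tool rotation"
    s=r.read_state();R0=Ro.from_quat(s["eef_rot"])
    sh=R0.inv().apply(np.array(pos)-s["ee_pos"])/0.2
    if Rt is None: Rt=R0
    tu=(R0.inv()*Rt).as_rotvec()/(np.pi/2)
    return np.round(np.r_[sh,tu],3)
E
python3 - <<'E'
from h import *
s=r.read_state();print(s["ee_pos"],Ro.from_quat(s["eef_rot"]).as_matrix().round(3),s["time"],s["width"])
a=eyes.camera("scene");b=eyes.camera("side")
save(a,"scene.png",s=1.4);save(b,"side.png",s=1.4)
for c in(a,b):
    print(-np.array(c["R"]).T@c["t"])
    for n in"mat regulator regulator_axis gauge ball_valve regulator_carton gauge_carton stock_regulator0 stock_gauge0 magnifier_stand pivot lens lock_knob".split():
        L=eyes.landmark_of(c,n);print(n,[(np.round(l["xy"]).tolist(),round(l["p"],2)) for l in L[:4]])
E
```

```text
[ 6.24610210e-01 -1.52738533e-05  2.21750069e-01] [[-0.     1.    -0.001]
 [ 1.     0.    -0.   ]
 [-0.    -0.001 -1.   ]] 0.0 0.08692954653918088
[ 1.12121192 -1.24848435  1.14856157]
mat []
regulator [([311.0, 220.0], 0.76)]
regulator_axis [([312.0, 216.0], 0.8), ([320.0, 187.0], 0.4)]
gauge [([264.0, 198.0], 0.7), ([283.0, 248.0], 0.47), ([190.0, 271.0], 0.47)]
ball_valve [([296.0, 233.0], 0.47)]
regulator_carton [([216.0, 330.0], 0.79)]
gauge_carton [([259.0, 282.0], 0.59), ([299.0, 234.0], 0.31)]
stock_regulator0 [([227.0, 331.0], 0.98), ([241.0, 338.0], 0.87)]
stock_gauge0 [([273.0, 291.0], 0.55), ([283.0, 278.0], 0.47)]
magnifier_stand [([366.0, 207.0], 0.63)]
pivot [([373.0, 149.0], 0.8)]
lens [([319.0, 187.0], 0.82)]
lock_knob [([336.0, 159.0], 0.64)]
[ 0.4214755  -0.95093276  1.14271918]
mat []
regulator [([278.0, 203.0], 0.76)]
regulator_axis [([278.0, 200.0], 0.72)]
gauge [([201.0, 347.0], 0.8), ([201.0, 205.0], 0.66), ([279.0, 259.0], 0.65)]
ball_valve [([274.0, 238.0], 0.79), ([307.0, 170.0], 0.51)]
regulator_carton [([292.0, 409.0], 0.94), ([278.0, 259.0], 0.59), ([276.0, 234.0], 0.38)]
gauge_carton [([289.0, 315.0], 0.56)]
stock_regulator0 [([315.0, 400.0], 0.94), ([334.0, 402.0], 0.78), ([315.0, 323.0], 0.62), ([277.0, 234.0], 0.44)]
stock_gauge0 [([314.0, 321.0], 0.91), ([312.0, 301.0], 0.77), ([309.0, 128.0], 0.61)]
magnifier_stand []
pivot [([313.0, 325.0], 0.6)]
lens [([304.0, 172.0], 0.96)]
lock_knob [([312.0, 132.0], 0.68)]
```

View pics/scene.png

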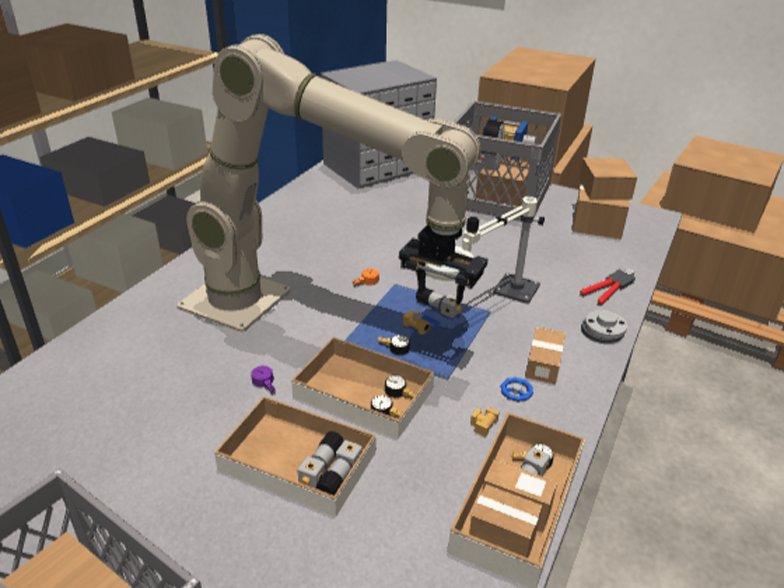

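View pics/side.png

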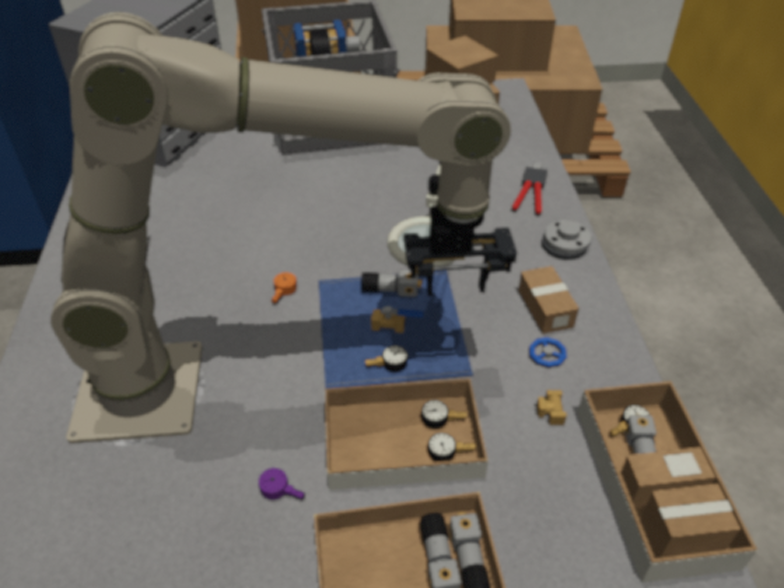

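```bash
python3 - <<'E'
from h import *
a=eyes.camera("scene");b=eyes.camera("side")
for n,p,q in(("lens",(319,187),(304,172)),("knob",(336,159),(312,132))): print(n,tri(a,p,b,q))
print("pivot",onz(a,(373,149),.275))
for n,p,q,z in(("reg",(311,220),(278,203),.003),("gaugeA",(264,198),(201,205),.003),("gaugeB",(283,248),(279,259),.003),("gC",(190,271),(201,347),.0),("valve",(296,233),(274,238),.003),("rc",(216,330),(292,409),0),("gc",(259,282),(289,315),0)):
  print(n,onz(a,p,z).round(3),onz(b,q,z).round(3))
E
```

```text
lens [0.58557547 0.13324762 0.22993176]
knob [0.61355441 0.20016405 0.3150823 ]
pivot [0.68183524 0.41525924 0.275     ]
reg [0.524 0.232 0.003] [0.524 0.258 0.003]
gaugeA [0.287 0.28  0.003] [0.279 0.272 0.003]
gaugeB [0.507 0.023 0.003] [0.506 0.023 0.003]
gC [ 0.283 -0.239  0.   ] [ 0.287 -0.243  0.   ]
valve [0.509 0.127 0.003] [0.499 0.107 0.003]
rc [ 0.506 -0.417  0.   ] [ 0.495 -0.423  0.   ]
gc [ 0.517 -0.173  0.   ] [ 0.515 -0.169  0.   ]
```

The pictures show the returned regulator at about (438,303) in the 784-px scene view, the valve at (417,322) and the gauge at (400,343). The gauges' carton is the nearer one (365,385), and the regulators' carton is at (296,455). The orange (368,277) and purple (263,378) gauges and the far tote's stock (538,458) are look-alikes. I'll lift the arm out of the way to the left for a clear view.

Emit:
play_rows([
  [0,0,-0.3,0,0,0,100],
  [0,0,-0.6,0,0,0,100],
  [0,0,-0.9,0,0,0,100],
  [0.3,-0.3,-0.9,0,0,0,100],
  [0.6,-0.6,-0.9,0,0,0,100],
])

```text
time: 2.12
ee_pos: [0.536, 0.0894, 0.4031]
eef_rot: [0.707, 0.707, 0.001, 0.0]
ft_force: [0.0, 1.2, 0.2]
width: 0.0868
```

Emit:
play_rows([
  [0.3,-0.1,0,0,0,0,100],
  [0.6,-0.2,0,0,0,0,100],
  [0.9,-0.4,0,0,0,0,100],
  [1,-0.5,0,0,0,0,100],
  [1,-0.5,0,0,0,0,100],
])

```text
time: 2.75
ee_pos: [0.4342, 0.2913, 0.403]
eef_rot: [0.705, 0.709, 0.0, -0.0]
ft_force: [0.9, -0.1, 0.5]
width: 0.087
```

Emit:
play_rows([
  [0.3,-0.1,0,0,0,0,100],
  [0.6,-0.2,0,0,0,0,100],
  [0.9,-0.3,0,0,0,0,100],
  [1,-0.3,0,0,0,0,100],
  [1,-0.3,0,0,0,0,100],
])

```text
time: 3.38
ee_pos: [0.3768, 0.4891, 0.4014]
eef_rot: [0.707, 0.708, -0.001, -0.0]
ft_force: [0.5, 0.6, -0.5]
width: 0.0871
```

```bash
python3 - <<'E'
from h import *
s=r.read_state();print(s["ee_pos"],s["time"],np.round(s["joint_positions"],2))
a=eyes.camera("scene");b=eyes.camera("side")
save(a,"scene2.png",(180,100,480,400),2);save(b,"side2.png",(180,80,430,420),1.75)
for n in"mat regulator regulator_axis gauge ball_valve regulator_carton gauge_carton stock_regulator0 stock_gauge0 magnifier_stand pivot lens lock_knob".split():
    out=[]
    for c in(a,b):
        L=eyes.landmark_of(c,n);out.append(L);print(n,[(np.round(l["xy"],1).tolist(),round(l["p"],2)) for l in L[:4]])
    for l in out[0][:2]:
        for m in out[1][:2]:
            X=tri(a,l["xy"],b,m["xy"]);print("   tri",X.round(3),np.linalg.norm(proj(a,X)-l["xy"]).round(1))
E
```

```text
[0.37680725 0.48912353 0.40139416] 3.375 [-0.68  0.33 -0.44  1.12  0.14  1.72 -1.07]
mat []
mat [([276.8, 231.9], 0.58)]
regulator [([312.5, 218.5], 0.61)]
regulator [([303.1, 171.7], 0.33)]
   tri [0.585 0.146 0.149] 15.5
regulator_axis []
regulator_axis [([278.2, 203.1], 0.82)]
gauge [([311.6, 218.1], 0.74), ([286.6, 245.9], 0.65), ([264.6, 202.0], 0.63)]
gauge [([281.5, 259.7], 0.81), ([195.4, 347.9], 0.73), ([201.4, 206.5], 0.57)]
   tri [0.547 0.043 0.077] 21.0
   tri [ 0.495 -0.279  0.277] 78.1
   tri [0.516 0.025 0.007] 2.0
   tri [ 0.398 -0.103 -0.011] 49.6
ball_valve [([296.4, 235.7], 0.7), ([241.8, 338.2], 0.5)]
ball_valve [([278.4, 234.4], 0.91)]
   tri [ 0.513  0.126 -0.005] 0.5
   tri [ 0.545 -0.28   0.149] 68.8
regulator_carton [([213.1, 331.3], 0.59)]
regulator_carton [([290.5, 404.0], 0.86), ([325.7, 93.8], 0.29)]
   tri [ 0.493 -0.407 -0.017] 1.6
   tri [ 0.646 -0.672  0.71 ] 158.7
gauge_carton [([257.9, 281.4], 0.64), ([228.6, 332.2], 0.38)]
gauge_carton [([289.8, 314.9], 0.98), ([309.3, 300.8], 0.44)]
   tri [ 0.516 -0.176  0.007] 0.7
   tri [ 0.555 -0.218  0.083] 
[... 540 characters left out ...]
tri [ 0.576 -0.141  0.021] 2.1
   tri [ 0.582 -0.194  0.04 ] 10.4
   tri [ 0.571 -0.151 -0.012] 6.6
   tri [ 0.574 -0.194 -0.005] 1.8
magnifier_stand [([365.9, 205.8], 0.85)]
magnifier_stand [([320.6, 165.6], 0.94), ([289.7, 314.4], 0.33)]
   tri [0.686 0.419 0.014] 0.1
   tri [ 0.663 -0.22   0.301] 74.3
pivot [([372.0, 148.6], 0.86), ([365.5, 206.9], 0.23)]
pivot [([326.8, 93.9], 0.57)]
   tri [0.685 0.399 0.295] 2.7
   tri [0.704 0.356 0.194] 31.5
lens [([319.2, 186.7], 0.64)]
lens [([305.3, 171.5], 0.59)]
   tri [0.588 0.128 0.235] 0.3
lock_knob [([335.9, 160.6], 0.76), ([373.0, 146.4], 0.7)]
lock_knob [([308.9, 130.8], 0.79)]
   tri [0.608 0.221 0.3  ] 0.7
   tri [0.654 0.411 0.23 ] 14.6
```

View pics/scene2.png

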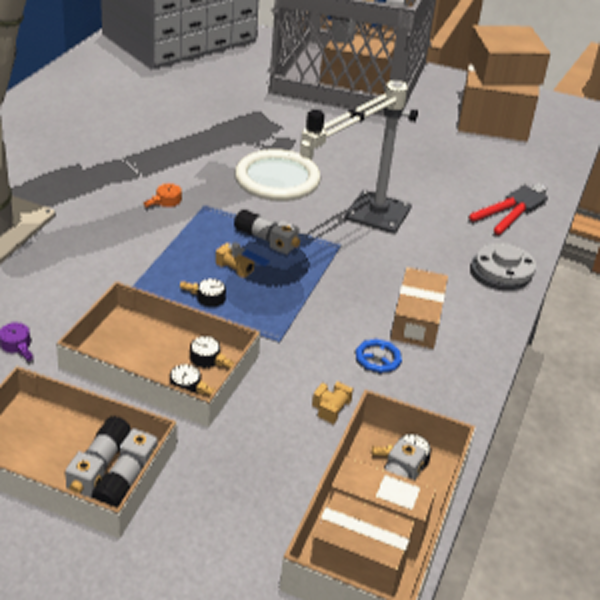

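View pics/side2.png

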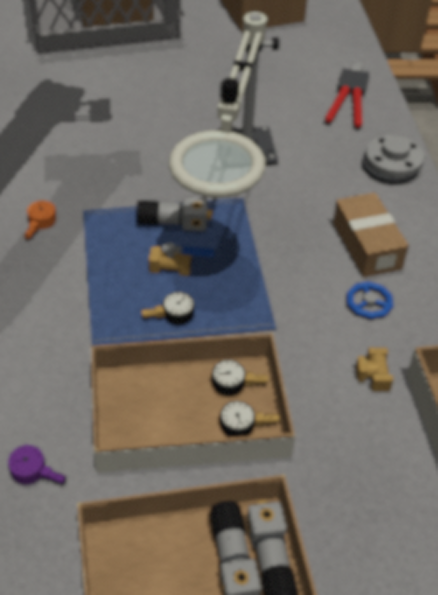

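The view is now clear. In the scene crop the knob is at (316,122), the post top at (397,90) and the lens at (278,174). Next I compute the arc.

```bash
python3 - <<'E'
from h import *
a=eyes.camera("scene");b=eyes.camera("side")
print("knob",tri(a,(338,161),b,(310.9,133.1)),onz(a,(338,161),.308),onz(b,(310.9,133.1),.308))
print("posttop",tri(a,(378.5,145),b,(326.3,90.3)),onz(a,(378.5,144),.299),onz(b,(326.3,90.3),.299))
print("foot",onz(a,(365.9,205.8),0),onz(b,(320.6,165.6),0))
print("lens",onz(a,(319.2,186.7),.235),onz(b,(305.3,171.5),.235))
w=lambda c,pts,z:[onz(c,p,z)[:2].round(3).tolist() for p in pts]
sc=lambda pts:[(x/2+180,y/2+100) for x,y in pts]
sd=lambda pts:[(x/1.75+180,y/1.75+80) for x,y in pts]
print("mat side",w(b,sd([(83,212),(243,199),(273,328),(93,341)]),.003))
print("mat scene",w(a,sc([(205,206),(340,242),(279,339)]),.003))
print("gc rim side",w(b,sd([(93,347),(272,337),(291,435),(97,452)]),.055))
print("rc rim",w(b,sd([(80,508),(283,481)]),.055))
E
```

```text
knob [0.61418327 0.22118515 0.29684814] [0.62046566 0.20469521 0.308     ] [0.6110572  0.20337519 0.308     ]
posttop [0.69295022 0.44985278 0.28339277] [0.69902332 0.41870134 0.299     ] [0.68981474 0.43177709 0.299     ]
foot [0.68029394 0.43899329 0.        ] [0.6888002  0.43620668 0.        ]
lens [0.58845306 0.12684217 0.235     ] [0.58865584 0.12979936 0.235     ]
mat side [[0.363, 0.282], [0.661, 0.29], [0.664, -0.023], [0.373, -0.023]]
mat scene [[0.372, 0.284], [0.662, 0.301], [0.671, -0.02]]
gc rim side [[0.375, -0.077], [0.649, -0.083], [0.646, -0.259], [0.375, -0.261]]
rc rim [[0.35, -0.343], [0.622, -0.329]]
```

Emit:
play_rows([
  [-0.24,0.2,0,0,0,0,70],
  [-0.48,0.4,0,0,0,0,70],
  [-0.71,0.59,0,0,0,0,70],
])

```text
time: 5.25
ee_pos: [0.4957, 0.3446, 0.4027]
eef_rot: [0.707, 0.707, 0.0, 0.0]
ft_force: [0.9, -0.1, 0.6]
width: 0.0657
```

Emit:
play_rows([
  [-0.24,0.2,0,0,0,0.1,70],
  [-0.48,0.4,0,0,0,0.2,70],
  [-0.71,0.6,0,0,0,0.2,70],
  [-0.71,0.6,0,0,0,0.2,70],
  [-0.71,0.6,0,0,0,0.2,70],
])

```text
time: 5.88
ee_pos: [0.6145, 0.2047, 0.4024]
eef_rot: [0.809, 0.588, -0.0, -0.0]
ft_force: [0.0, 0.2, 1.3]
width: 0.0612
```

```bash
python3 - <<'E'
from h import *
s=r.read_state();print(s["ee_pos"],s["time"],np.round(s["joint_positions"],2),goto([.614,.205,.3]))
c=eyes.camera("wrist");save(c,"wrist.png")
print(eyes.landmark_of(c,"lock_knob"))
E
```

```text
[0.61447961 0.20474686 0.4023898 ] 5.875 [-0.25  0.38 -0.22  1.03  0.08  1.74 -0.75] [ 0.    -0.002  0.512  0.     0.     0.   ]
[{'xy': [273.4, 210.6], 'p': 0.82}, {'xy': [240.7, 221.4], 'p': 0.58}, {'xy': [313.9, 326.7], 'p': 0.44}]
```

View pics/wrist.png

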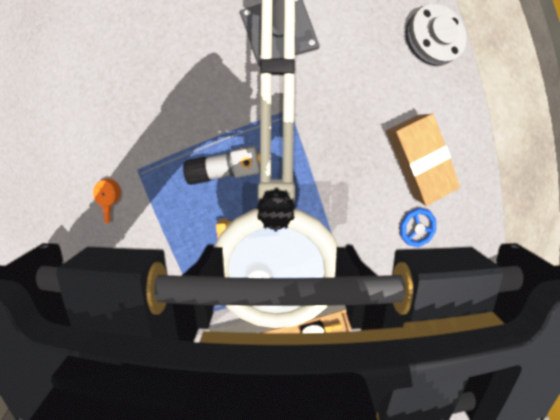

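```bash
cat >> h.py <<'E'
def fproj(c,X):
    p=np.array(c["R"])@np.array(X)+np.array(c["t"]);K=np.array(c["mtx"])
    rr=np.hypot(p[0],p[1]);th=np.arctan2(rr,p[2])
    return np.array([K[0,2]+K[0,0]*th*p[0]/rr,K[1,2]+K[1,1]*th*p[1]/rr])
def fz(c,px,z):
    K=np.array(c["mtx"]);u=(px[0]-K[0,2])/K[0,0];v=(px[1]-K[1,2])/K[1,1];th=np.hypot(u,v)
    d=np.array([u/th*np.sin(th),v/th*np.sin(th),np.cos(th)]) if th>1e-6 else np.array([0,0,1.])
    R=np.array(c["R"]);o=-R.T@np.array(c["t"]);d=R.T@d;return o+d*(z-o[2])/d[2]
E
python3 - <<'E'
from h import *
c=eyes.camera("wrist")
print(c["mtx"],c["image"].shape,"camera at",-np.array(c["R"]).T@c["t"])
print("knob top",fz(c,(275,209),.325),"post",fproj(c,[.687,.434,.299]),"tcp",fproj(c,[.614,.205,.325]))
E
```

```text
[[325.1922621    0.         279.17402446]
 [  0.         325.1922621  213.5602967 ]
 [  0.           0.           1.        ]] (420, 560, 3) camera at [0.63627899 0.27488052 0.56493606]
knob top [0.61423236 0.21645045 0.325     ] post [278.77636465 -56.0565247 ] tcp [279.29575947 222.77015249]
```

Emit:
play_rows([
  [0.03,-0.007,0.2,0,0,0,70],
  [0.03,-0.007,0.4,0,0,0,70],
  [0.03,-0.007,0.52,0,0,0,70],
  [0.03,-0.007,0.52,0,0,0,20],
  [0.03,-0.007,0.52,0,0,0,20],
], squeeze=10)

```text
time: 6.65
ee_pos: [0.6153, 0.2113, 0.3002]
eef_rot: [0.809, 0.588, 0.001, 0.0]
ft_force: [1.0, -0.3, 0.8]
width: 0.0482
```

Emit:
play_rows([
  [0,0,0,0,0,0,20],
  [0,0,0,0,0,0,20],
])

```text
time: 6.9
ee_pos: [0.6151, 0.2109, 0.2995]
eef_rot: [0.809, 0.588, 0.001, -0.0]
ft_force: [-2.9, -0.8, 2.7]
width: 0.0287
```

```bash
python3 - <<'E'
from h import *
s=r.read_state();print(s["ee_pos"],s["width"],s["ft_force"]);p=s["ee_pos"]
P=np.array([.688,.44]);v=P-p[:2];th=np.arctan2(v[1],v[0]);L=np.hypot(*v);print(th,L)
R0=Ro.from_quat(s["eef_rot"])
for i,t in enumerate(np.linspace(th,0,16)[1:]):
    # relative to start of each 5-row call, assuming perfect tracking
    if i%5==0: base=(p if i==0 else q); Rb=R0*Ro.from_rotvec([0,0,i/15*0.5*np.pi/2]) ; print()
    q=np.r_[P-L*np.array([np.cos(t),np.sin(t)]),p[2]]
    print(np.round(np.r_[Rb.inv().apply(q-base)/.2,0,0,(i%5+1)/15*.5],3).tolist())
E
```

```text
[0.61512939 0.21093278 0.29948892] 0.02872876151406922 [-2.92596142 -0.76368501  2.70482971]
1.2628006687237219 0.24037869389371033

[0.004, -0.101, -0.0, 0.0, 0.0, 0.033]
[0.016, -0.202, -0.0, 0.0, 0.0, 0.067]
[0.036, -0.301, -0.0, 0.0, 0.0, 0.1]
[0.065, -0.398, -0.0, 0.0, 0.0, 0.133]
[0.102, -0.492, -0.0, 0.0, 0.0, 0.167]

[0.02, -0.099, -0.0, 0.0, 0.0, 0.033]
[0.048, -0.196, -0.0, 0.0, 0.0, 0.067]
[0.084, -0.291, 0.0, 0.0, 0.0, 0.1]
[0.127, -0.382, 0.0, 0.0, 0.0, 0.133]
[0.179, -0.469, 0.0, 0.0, 0.0, 0.167]

[0.035, -0.095, 0.0, 0.0, 0.0, 0.033]
[0.078, -0.186, 0.0, 0.0, 0.0, 0.067]
[0.129, -0.274, 0.0, 0.0, 0.0, 0.1]
[0.186, -0.357, 0.0, 0.0, 0.0, 0.133]
[0.251, -0.435, 0.0, 0.0, 0.0, 0.167]
```

Gripped: the width of 28.7 mm matches the knob. Swinging now.

Emit:
play_rows([
  [0.004,-0.1,0,0,0,0.033,20],
  [0.016,-0.2,0,0,0,0.067,20],
  [0.036,-0.3,0,0,0,0.1,20],
  [0.065,-0.4,0,0,0,0.133,20],
  [0.1,-0.49,0,0,0,0.167,20],
])

```text
time: 7.52
ee_pos: [0.5283, 0.259, 0.2991]
eef_rot: [0.88, 0.475, 0.0, 0.001]
ft_force: [2.8, -2.4, 0.5]
width: 0.0278
```

Emit:
play_rows([
  [0.02,-0.1,0,0,0,0.033,20],
  [0.048,-0.196,0,0,0,0.067,20],
  [0.084,-0.29,0,0,0,0.1,20],
  [0.127,-0.382,0,0,0,0.133,20],
  [0.18,-0.47,0,0,0,0.167,20],
])

```text
time: 8.15
ee_pos: [0.4691, 0.3406, 0.299]
eef_rot: [0.934, 0.356, 0.0, 0.001]
ft_force: [0.0, -3.9, 0.6]
width: 0.0281
```

```bash
python3 - <<'E'
from h import *
s=r.read_state();print(s["ee_pos"],s["width"],s["ft_force"],np.round(s["joint_positions"],2));p=s["ee_pos"]
P=np.array([.688,.44]);v=P-p[:2];print(np.arctan2(v[1],v[0]),np.hypot(*v))
R0=Ro.from_quat(s["eef_rot"]);th=np.arctan2(v[1],v[0]);L=.24038
for i,t in enumerate(np.linspace(th,-.02,6)[1:]):
    q=np.r_[P-L*np.array([np.cos(t),np.sin(t)]),p[2]]
    print(np.round(np.r_[R0.inv().apply(q-p)/.2,0,0,(i+1)*.033],3).tolist())
E
```

```text
[0.46909472 0.34059502 0.29899213] 0.02807452713148563 [ 0.02631081 -3.9418737   0.60797906] [-0.47  0.22 -0.28  1.45  0.06  1.48 -1.6 ]
0.42625860463756626 0.24041811595801507
[0.037, -0.101, -0.0, 0.0, 0.0, 0.033]
[0.082, -0.198, -0.0, 0.0, 0.0, 0.066]
[0.136, -0.291, -0.0, 0.0, 0.0, 0.099]
[0.198, -0.378, -0.001, 0.0, 0.0, 0.132]
[0.267, -0.46, -0.001, 0.0, 0.0, 0.165]
```

Emit:
play_rows([
  [0.037,-0.1,0,0,0,0.033,20],
  [0.082,-0.198,0,0,0,0.066,20],
  [0.136,-0.29,0,0,0,0.1,20],
  [0.198,-0.378,0,0,0,0.13,20],
  [0.267,-0.46,0,0,0,0.165,20],
])

```text
time: 8.78
ee_pos: [0.4476, 0.4451, 0.2989]
eef_rot: [0.973, 0.233, 0.0, 0.001]
ft_force: [2.3, -2.2, 1.4]
width: 0.028
```

Emit:
play_rows([
  [0,0,0,0,0,0,20],
  [0,0,0,0,0,0,70],
  [0,0,0,0,0,0,70],
  [0,0,-0.3,0,0,0,70],
  [0,0,-0.6,0,0,0,70],
])

```text
time: 9.4
ee_pos: [0.447, 0.4444, 0.4201]
eef_rot: [0.972, 0.234, -0.0, 0.0]
ft_force: [0.6, 0.5, 0.2]
width: 0.0573
```

```bash
python3 - <<'E'
from h import *
s=r.read_state();print(s["ee_pos"],s["width"],s["ft_force"],np.round(s["joint_positions"],2),s["time"])
a=eyes.camera("scene");b=eyes.camera("side")
for c in(a,b):
  for n,z in(("lens",.235),("lock_knob",.308)): print(n,[(np.round(l["xy"],1).tolist(),round(l["p"],2),onz(c,l["xy"],z).round(3).tolist()) for l in eyes.landmark_of(c,n)[:2]])
P=lambda im:im
x=cv2.resize(a["image"][100:300,150:420,::-1],(790//2,292)); y=cv2.resize(b["image"][80:330,150:400,::-1],(400,400))
cv2.imwrite("pics/both.png",np.hstack([cv2.copyMakeBorder(x,0,108,0,0,cv2.BORDER_CONSTANT),y]))
for n in("regulator","regulator_axis","gauge","ball_valve"):
  for c in(a,b):
    print(n,[(np.round(l["xy"],1).tolist(),round(l["p"],2),onz(c,l["xy"],.025 if n=="regulator_axis" else .003).round(3).tolist()) for l in eyes.landmark_of(c,n)[:3]])
    if n!="regulator_axis":
      for l in eyes.regions_of(c,n)[:3]:
        m=l["region"].astype(np.uint8); q=cv2.findContours(m,0,1)[0]; q=max(q,key=cv2.contourArea); W=np.array([onz(c,p[0],.02)[:2] for p in q],np.float32)
        rc=cv2.minAreaRect(W); print("   reg",np.round(l["xy"],1),round(l["p"],2),np.round(rc[0],3),np.round(rc[1],3),round(rc[2],1))
E
```

```text
[0.447018   0.44436569 0.4200745 ] 0.057273195766366455 [0.56720258 0.52734405 0.18465676] [-0.66  0.35 -0.3   1.04  0.1   1.77 -2.02] 9.4
lens [([296.9, 138.8], 0.68, [0.361, 0.421, 0.235])]
lock_knob [([318.9, 123.5], 0.77, [0.439, 0.454, 0.308])]
lens [([219.4, 110.7], 0.65, [0.358, 0.45, 0.235])]
lock_knob [([246.4, 87.4], 0.7, [0.447, 0.457, 0.308])]
regulator [([314.1, 217.3], 0.6, [0.528, 0.255, 0.003]), ([279.6, 280.3], 0.22, [0.575, -0.135, 0.003])]
   reg [313.6 215.2] 0.89 [0.525 0.252] [0.087 0.156] 73.5
   reg [281.1 278.2] 0.41 [ 0.585 -0.133] [0.063 0.086] 54.6
regulator [([279.1, 201.7], 0.71, [0.529, 0.264, 0.003])]
   reg [281.4 199.8] 0.97 [0.524 0.243] [0.088 0.137] 84.6
regulator_axis [([314.1, 215.1], 0.64, [0.533, 0.24, 0.025])]
regulator_axis [([279.0, 203.4], 0.73, [0.525, 0.233, 0.025])]
gauge [([284.6, 246.9], 0.69, [0.509, 0.032, 0.003]), ([265.2, 197.2], 0.5, [0.288, 0.288, 0.003]), ([186.2, 274.2], 0.46, [0.284, -0.261, 0.003])]
   reg [187.  268.9] 0.73 [ 0.287 -0.26 ] [0.051 0.093] 38.5
   reg [280.5 245.5] 0.68 [0.506 0.009] [0.08  0.074] 29.0
   reg [262.8 195.2] 0.6 [0.299 0.251] [0.057 0.096] 0.8
gauge [([204.4, 202.4], 0.78, [0.289, 0.283, 0.003]), ([280.7, 259.2], 0.7, [0.511, 0.022, 0.003]), ([196.9, 348.3], 0.57, [0.277, -0.248, 0.003])]
   reg [198.3 346.9] 0.96 [ 0.286 -0.249] [0.072 0.061] 2.3
   reg [275.6 255.1] 0.9 [0.505 0.015] [0.083 0.071] 36.6
   reg [200.5 200.3] 0.6 [0.288 0.257] [0.087 0.05 ] 85.3
ball_valve []
   reg [298.4 230.2] 0.59 [0.515 0.131] [0.07  0.092] 77.4
ball_valve [([276.2, 232.9], 0.67, [0.507, 0.127, 0.003])]
   reg [277.8 226. ] 0.77 [0.527 0.134] [0.065 0.105] 80.0
```

View pics/both.png

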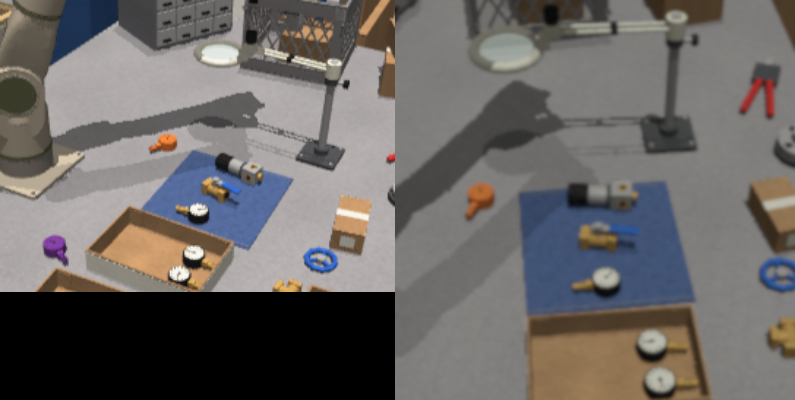

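The magnifier has swung clear: the lens is at about (0.36, 0.435), roughly 0.30 m off the mat's centre in y. Next I go above the regulator.

Emit:
play_rows([
  [-0.04,0.3,0,0,0,0,90],
  [-0.08,0.6,0,0,0,0,100],
  [-0.12,0.8,0,0,0,0,100],
  [-0.14,0.92,0,0,0,0,100],
])

```text
time: 10.9
ee_pos: [0.5069, 0.2662, 0.419]
eef_rot: [0.973, 0.233, 0.0, 0.0]
ft_force: [0.3, 1.0, 0.4]
width: 0.0855
```

Emit:
play_rows([
  [-0.02,0.14,0.1,0,0,0.1,100],
  [-0.02,0.14,0.3,0,0,0.2,100],
  [-0.02,0.14,0.4,0,0,0.304,100],
  [-0.02,0.14,0.4,0,0,0.304,100],
  [-0.02,0.14,0.4,0,0,0.304,100],
])

```text
time: 11.52
ee_pos: [0.5155, 0.2424, 0.3398]
eef_rot: [1.0, -0.0, 0.001, -0.0]
ft_force: [-0.1, -0.0, 0.3]
width: 0.087
```

```bash
python3 - <<'E'
from h import *
s=r.read_state();print(s["ee_pos"],Ro.from_quat(s["eef_rot"]).as_matrix().round(3).tolist(),np.round(s["joint_positions"],2))
c=eyes.camera("wrist");save(c,"wrist2.png",s=1.4);np.save("w2.npy",c,allow_pickle=True)
for n in("regulator","regulator_axis","gauge","ball_valve"):
    print(n,[(np.round(l["xy"],1).tolist(),round(l["p"],2),fz(c,l["xy"],.025 if n=="regulator_axis" else .003).round(3).tolist()) for l in eyes.landmark_of(c,n)[:3]])
    if n!="regulator_axis":
      for l in eyes.regions_of(c,n)[:2]:
        m=l["region"].astype(np.uint8); q=cv2.findContours(m,0,1)[0]; q=max(q,key=cv2.contourArea); W=np.array([fz(c,p[0],.025)[:2] for p in q],np.float32)
        rc=cv2.minAreaRect(W); print("   reg",np.round(l["xy"],1),round(l["p"],2),np.round(rc[0],3),np.round(rc[1],3),round(rc[2],1))
E
```

```text
[0.51548651 0.24238662 0.33983678] [[1.0, -0.001, 0.001], [-0.001, -1.0, 0.001], [0.001, -0.001, -1.0]] [-0.38  0.18 -0.16  1.41  0.03  1.55 -2.11]
regulator [([279.2, 158.0], 0.69, [0.54, 0.243, 0.003])]
   reg [278.4 163.5] 0.95 [0.526 0.242] [0.045 0.139] 82.1
regulator_axis [([279.5, 163.9], 0.61, [0.533, 0.242, 0.025])]
gauge [([414.2, 176.5], 0.7, [0.515, 0.021, 0.003]), ([261.8, 302.0], 0.56, [0.289, 0.273, 0.003])]
   reg [269.8 313.3] 0.88 [0.279 0.256] [0.083 0.031] 88.1
   reg [416.9 178.6] 0.82 [0.506 0.018] [0.084 0.057] 30.4
ball_valve [([348.6, 175.5], 0.79, [0.513, 0.134, 0.003])]
   reg [357.3 171.7] 0.7 [0.531 0.125] [0.04  0.112] 78.2
```

View pics/wrist2.png

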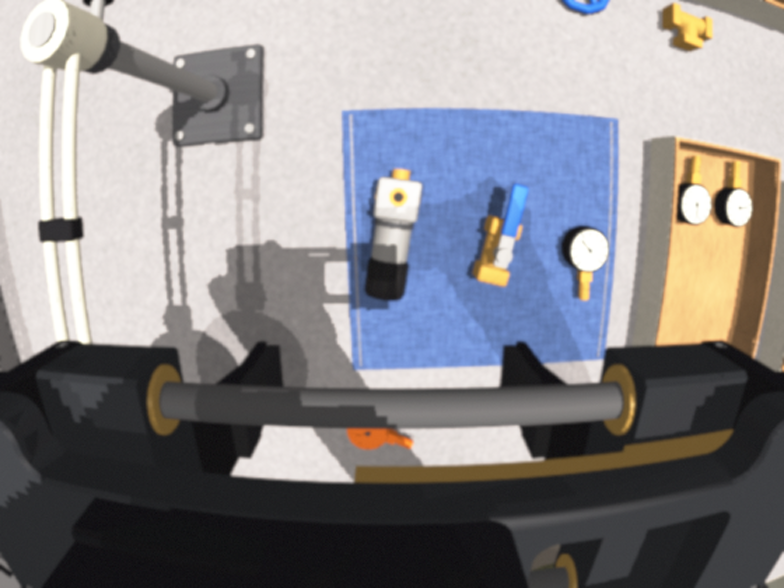

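Wrist view (784 px): the regulator's knob is at (386,280) and its nipple at (401,172), so its yaw is about -8°. The valve is at (500,245), the gauge at (588,250) and the orange decoy at (370,437), off the mat. These agree with the fixed cameras, so I'm descending on the neck.

Emit:
play_rows([
  [0.068,0.005,0.2,0,0,0.088,100],
  [0.068,0.005,0.5,0,0,0.088,100],
  [0.068,0.005,0.75,0,0,0.088,100],
  [0.068,0.005,0.95,0,0,0.088,100],
  [0.068,0.005,0.95,0,0,0.088,100],
])

```text
time: 12.55
ee_pos: [0.5271, 0.2401, 0.1459]
eef_rot: [0.997, -0.071, -0.002, 0.001]
ft_force: [0.8, 0.3, 0.9]
width: 0.0871
```

```bash
python3 - <<'E'
from h import *
s=r.read_state();print(s["ee_pos"],goto([.529,.2415,.009]))
c=eyes.camera("wrist")
for n in("regulator","regulator_axis"):
    print(n,[(np.round(l["xy"],1).tolist(),round(l["p"],2),fz(c,l["xy"],.025 if n=="regulator_axis" else .003).round(3).tolist()) for l in eyes.landmark_of(c,n)[:3]])
for l in eyes.regions_of(c,"regulator")[:1]:
        m=l["region"].astype(np.uint8); q=cv2.findContours(m,0,1)[0]; q=max(q,key=cv2.contourArea); W=np.array([fz(c,p[0],.03)[:2] for p in q],np.float32)
        rc=cv2.minAreaRect(W); print("   reg",np.round(l["xy"],1),round(l["p"],2),np.round(rc[0],3),np.round(rc[1],3),round(rc[2],1))
a=eyes.camera("scene");b=eyes.camera("side");save(c,"wrist3.png")
print([onz(x,eyes.landmark_of(x,n)[0]["xy"],0).round(3) for x in(a,b) for n in("regulator_carton","gauge_carton")])
E
```

```text
[0.52713745 0.2400936  0.1459178 ] [ 0.011 -0.01   0.685  0.     0.     0.   ]
regulator [([275.6, 194.6], 0.61, [0.534, 0.242, 0.003])]
regulator_axis [([277.4, 208.7], 0.82, [0.526, 0.241, 0.025])]
   reg [273.6 195.9] 0.6 [0.529 0.241] [0.047 0.138] 82.7
[array([ 0.499, -0.407,  0.   ]), array([ 0.507, -0.167,  0.   ]), array([ 0.492, -0.418,  0.   ]), array([ 0.515, -0.157,  0.   ])]
```

View pics/wrist3.png

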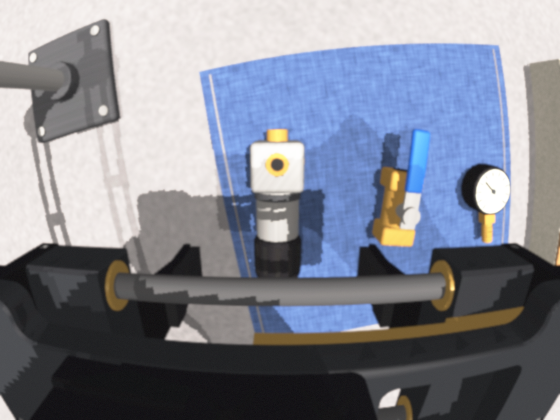

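The regulator is in line with the jaws at column 277, with its neck at rows 195–240. Descending and gripping.

Emit:
play_rows([
  [0.01,-0.005,0.25,0,0,0,100],
  [0.01,-0.005,0.5,0,0,0,100],
  [0.01,-0.005,0.68,0,0,0,100],
  [0.01,-0.005,0.68,0,0,0,100],
  [0.01,-0.005,0.68,0,0,0,30],
], squeeze=50)

```text
time: 13.68
ee_pos: [0.5319, 0.2423, 0.0143]
eef_rot: [0.997, -0.071, 0.001, -0.001]
ft_force: [0.2, 0.6, -0.0]
width: 0.0827
```

Emit:
play_rows([
  [0,0,0,0,0,0,20],
  [0,0,0,0,0,0,20],
  [0,0,0,0,0,0,20],
  [0,0,0,0,0,0,20],
])

```text
time: 14.18
ee_pos: [0.531, 0.2418, 0.0128]
eef_rot: [0.997, -0.071, 0.0, -0.0]
ft_force: [-0.8, 0.1, 0.7]
width: 0.0452
```

Emit:
play_rows([
  [0,0,-0.1,0,0,0,20],
  [0,0,-0.3,0,0,0,20],
  [0,0,-0.5,0,0,0,20],
  [0,0,-0.75,0,0,0,20],
  [0,0,-0.95,0,0,0,20],
])

```text
time: 14.8
ee_pos: [0.5306, 0.2416, 0.2053]
eef_rot: [0.997, -0.071, 0.0, -0.0]
ft_force: [1.2, -0.3, -5.2]
width: 0.0359
```

```bash
python3 - <<'E'
from h import *
s=r.read_state();print(s["ee_pos"],s["width"],s["ft_force"],np.round(s["joint_positions"],2))
Rt=Ro.from_matrix(np.array([[0,1,0],[1,0,0],[0,0,-1.]]))
print(goto([.44,-.36,.25],Rt=Rt), s["eef_rot"])
E
```

```text
[0.53056184 0.24156454 0.20527217] 0.03593460387967398 [ 1.15443639 -0.28787585 -5.23276817] [-0.38  0.25 -0.15  1.6   0.04  1.29 -2.25]
[-0.02   3.042 -0.225  0.    -0.    -1.091] [ 9.97450857e-01 -7.13560978e-02  2.54643605e-04 -1.75829184e-04]
```

```bash
python3 - <<'E'
from h import *
s=r.read_state()
a=eyes.camera("scene");b=eyes.camera("side")
u=[proj(c,s["ee_pos"]).astype(int) for c in(a,b)];print(u)
ims=[cv2.resize(c["image"][p[1]-50:p[1]+50,p[0]-50:p[0]+50,::-1],(400,400),interpolation=cv2.INTER_CUBIC) for c,p in zip((a,b),u)]
cv2.imwrite("pics/grip.png",np.hstack(ims))
E
```

```text
[array([316, 175]), array([280, 156])]
```

View pics/grip.png

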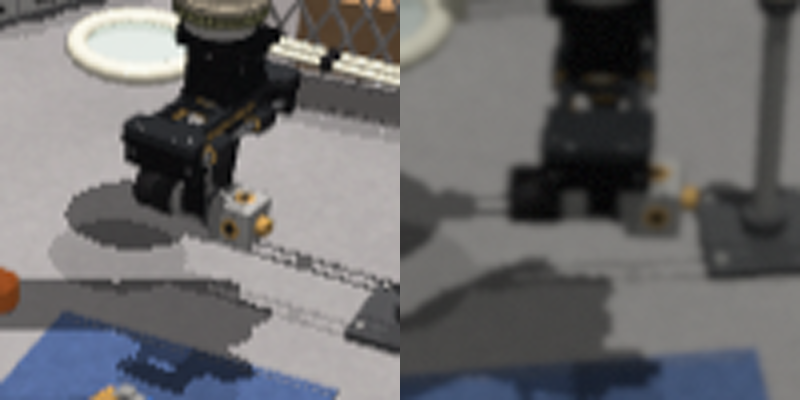

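The regulator is level, but it seems gripped high: the tips are about at axis height, because the jaws finished closing during the lift. I'll set it back on the mat and regrip deeper.

Emit:
play_rows([
  [0,0,0.2,0,0,0,20],
  [0,0,0.4,0,0,0,20],
  [0,0,0.6,0,0,0,20],
  [0,0,0.75,0,0,0,20],
  [0,0,0.8,0,0,0,20],
])

```text
time: 15.52
ee_pos: [0.5287, 0.2406, 0.0396]
eef_rot: [0.997, -0.071, -0.002, 0.001]
ft_force: [-0.4, -0.3, -4.8]
width: 0.0365
```

Emit:
play_rows([
  [0,0,0.03,0,0,0,20],
  [0,0,0.05,0,0,0,20],
  [0,0,0.05,0,0,0,20],
])

```text
time: 15.9
ee_pos: [0.5313, 0.2419, 0.0332]
eef_rot: [0.997, -0.071, 0.0, -0.0]
ft_force: [0.5, -0.3, -6.0]
width: 0.0364
```

Emit:
play_rows([
  [0,0,0.03,0,0,0,20],
  [0,0,0.03,0,0,0,20],
])

```text
time: 16.15
ee_pos: [0.531, 0.2417, 0.0265]
eef_rot: [0.997, -0.071, 0.0, -0.0]
ft_force: [-0.5, -0.6, -4.9]
width: 0.0363
```

Emit:
play_rows([
  [0,0,0.03,0,0,0,20],
  [0,0,0.03,0,0,0,20],
])

```text
time: 16.4
ee_pos: [0.5322, 0.2418, 0.0253]
eef_rot: [0.997, -0.072, 0.001, -0.0]
ft_force: [-17.3, -9.1, 40.2]
width: 0.0366
```

Contact was at TCP z ≈ 0.0255, so the grip was indeed high. Opening, lowering and regripping.

Emit:
play_rows([
  [0,0,-0.01,0,0,0,70],
  [0,0,-0.01,0,0,0,70],
  [0,0,0.04,0,0,0,70],
  [0,0,0.07,0,0,0,70],
  [0,0,0.07,0,0,0,70],
])

```text
time: 17.02
ee_pos: [0.5303, 0.2414, 0.0054]
eef_rot: [0.997, -0.071, -0.001, 0.0]
ft_force: [0.1, -0.2, -0.2]
width: 0.0602
```

Emit:
play_rows([
  [0,0,0,0,0,0,70],
  [0,0,0,0,0,0,20],
  [0,0,0,0,0,0,20],
  [0,0,0,0,0,0,20],
  [0,0,0,0,0,0,20],
])

```text
time: 17.65
ee_pos: [0.531, 0.2418, 0.0067]
eef_rot: [0.997, -0.071, 0.0, -0.0]
ft_force: [-0.1, -0.4, 1.1]
width: 0.0371
```

Emit:
play_rows([
  [0,0,0,0,0,0,20],
  [0,0,0,0,0,0,20],
  [0,0,0,0,0,0,20],
])

```text
time: 18.02
ee_pos: [0.531, 0.2418, 0.0067]
eef_rot: [0.997, -0.071, 0.0, -0.0]
ft_force: [0.0, -0.4, 2.4]
width: 0.0371
```

Emit:
play_rows([
  [0,0,-0.15,0,0,0,20],
  [0,0,-0.4,0,0,0,20],
  [0,0,-0.65,0,0,0,20],
  [0,0,-0.9,0,0,0,20],
  [0,0.15,-1,0,0,0,20],
])

```text
time: 18.65
ee_pos: [0.5266, 0.2144, 0.2088]
eef_rot: [0.998, -0.069, 0.001, -0.001]
ft_force: [0.3, -0.3, -5.7]
width: 0.037
```

Emit:
play_rows([
  [0,0.25,0,0,0,0,20],
  [0,0.5,0,0,0,0,20],
  [0,0.75,0,0,0,0,20],
  [0,1,0,0,0,0,20],
  [0,1,0,0,0,0,20],
])

```text
time: 19.27
ee_pos: [0.4969, 0.0092, 0.2056]
eef_rot: [0.997, -0.075, -0.001, 0.001]
ft_force: [0.5, 0.5, -5.0]
width: 0.037
```

Emit:
play_rows([
  [0,0.25,0,0,0,0,20],
  [0,0.5,0,0,0,0,20],
  [0,0.75,0,0,0,0,20],
  [0,1,0,0,0,-0.1,20],
  [0,1,0,0,0,-0.2,20],
])

```text
time: 19.9
ee_pos: [0.468, -0.1877, 0.2057]
eef_rot: [0.996, 0.085, -0.001, 0.0]
ft_force: [0.3, 1.1, -5.8]
width: 0.0368
```

```bash
python3 - <<'E'
from h import *
s=r.read_state();print(s["ee_pos"],s["width"],s["ft_force"],np.round(s["joint_positions"],2),s["time"])
Rt=Ro.from_matrix(np.array([[0,1,0],[1,0,0],[0,0,-1.]]))
print(goto([.45,-.35,.22],Rt=Rt))
E
```

```text
[ 0.46798361 -0.18773094  0.20566453] 0.03682450173800067 [ 0.26949388  1.0802563  -5.77194686] [ 0.11  0.07  0.19  1.81 -0.01  1.26 -1.1 ] 19.9
[-0.226  0.784 -0.071 -0.001  0.001 -0.892]
```

Emit:
play_rows([
  [-0.06,0.2,-0.05,0,0,-0.1,20],
  [-0.11,0.4,-0.07,0,0,-0.2,20],
  [-0.16,0.6,-0.07,0,0,-0.3,20],
  [-0.22,0.78,-0.07,0,0,-0.4,20],
  [-0.22,0.78,-0.07,0,0,-0.5,20],
])

```text
time: 20.52
ee_pos: [0.4512, -0.3477, 0.2193]
eef_rot: [0.888, 0.461, -0.001, -0.0]
ft_force: [0.8, 0.2, -5.6]
width: 0.0371
```

Emit:
play_rows([
  [0,0,0,0,0,-0.11,20],
  [0,0,0,0,0,-0.22,20],
  [0,0,0,0,0,-0.33,20],
  [0,0,0,0,0,-0.392,20],
  [0,0,0,0,0,-0.392,20],
])

```text
time: 21.15
ee_pos: [0.4529, -0.3443, 0.2196]
eef_rot: [0.707, 0.708, -0.0, -0.001]
ft_force: [0.3, -0.2, -5.0]
width: 0.0367
```

```bash
python3 - <<'E'
from h import *
s=r.read_state();print(s["ee_pos"],s["width"],s["ft_force"],np.round(s["joint_positions"],2),s["time"])
c=eyes.camera("wrist");a=eyes.camera("scene");b=eyes.camera("side")
for n in("regulator_carton","stock_regulator0"):
  for cc,f in((c,fz),(a,onz),(b,onz)):
    print(n,[(np.round(l["xy"],1).tolist(),round(l["p"],2),f(cc,l["xy"],.004).round(3).tolist()) for l in eyes.landmark_of(cc,n)[:3]])
x=cv2.resize(c["image"][...,::-1],(470,352));y=cv2.resize(b["image"][270:420,200:360,::-1],(320,300),interpolation=cv2.INTER_CUBIC)
cv2.imwrite("pics/cart.png",np.hstack([x,cv2.copyMakeBorder(y,0,52,0,0,cv2.BORDER_CONSTANT)]))
E
```

```text
[ 0.45291759 -0.34434993  0.2196051 ] 0.0367320120817739 [ 0.29237231 -0.18616633 -4.95083757] [ 0.39  0.21  0.21  1.63 -0.04  1.31  0.61] 21.15
regulator_carton [([390.8, 73.7], 0.56, [0.585, -0.203, 0.004])]
regulator_carton [([214.7, 329.9], 0.89, [0.505, -0.421, 0.004]), ([209.3, 249.5], 0.4, [0.279, -0.114, 0.004])]
regulator_carton [([288.2, 407.0], 0.92, [0.487, -0.419, 0.004])]
stock_regulator0 [([389.3, 240.1], 0.87, [0.595, -0.411, 0.004]), ([351.8, 240.3], 0.57, [0.544, -0.41, 0.004])]
stock_regulator0 [([227.6, 331.2], 0.95, [0.541, -0.407, 0.004]), ([242.9, 339.1], 0.64, [0.597, -0.411, 0.004]), ([271.2, 292.2], 0.62, [0.577, -0.2, 0.004])]
stock_regulator0 [([314.0, 402.4], 0.65, [0.547, -0.414, 0.004]), ([334.9, 399.5], 0.64, [0.596, -0.411, 0.004]), ([219.4, 109.0], 0.57, [0.343, 0.819, 0.004])]
```

View pics/cart.png

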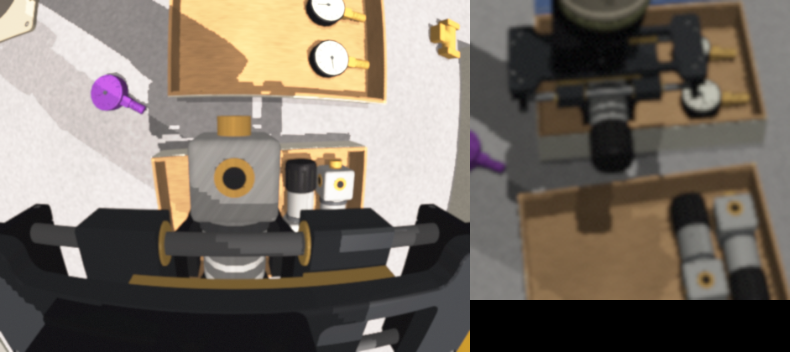

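The carton view shows the regulator still held level. The regulators' carton's rear rim runs from (152,155) to (365,145) and its stock is at (300,190) and (337,190). I'll compute the rim from these.

```bash
python3 - <<'E'
from h import *
c=eyes.camera("wrist");b=eyes.camera("side")
k=560/470
print([fz(c,(x*k,y*k),.055).round(3) for x,y in((152,155),(365,145),(170,95),(385,102))])
print([onz(b,(200+(x-470)/2,270+y/2),.055).round(3) for x,y in((519,198),(755,167))])
s=r.read_state()
for R in eyes.regions_of(b,"regulator_carton")[:1]+eyes.regions_of(eyes.camera("scene"),"regulator_carton")[:1]: print(R["xy"],R["p"])
sc=eyes.camera("scene");q=max(cv2.findContours(eyes.regions_of(sc,"regulator_carton")[0]["region"].astype(np.uint8),0,1)[0],key=cv2.contourArea)
W=np.array([onz(sc,p[0],.055)[:2] for p in q],np.float32);print(cv2.approxPolyDP(W,.02,True).reshape(-1,2).round(3).tolist())
E
```

```text
[array([ 0.35 , -0.331,  0.055]), array([ 0.624, -0.316,  0.055]), array([ 0.376, -0.258,  0.055]), array([ 0.651, -0.257,  0.055])]
[array([ 0.348, -0.34 ,  0.055]), array([ 0.624, -0.325,  0.055])]
[277.0, 386.4] 0.71
[207.3, 321.1] 0.75
[[0.3540000021457672, -0.3400000035762787], [0.3619999885559082, -0.5170000195503235], [0.3959999978542328, -0.5540000200271606], [0.6589999794960022, -0.5339999794960022], [0.628000020980835, -0.32199999690055847]]
```

Emit:
play_rows([
  [-0.2,-0.04,0,0,0,-0.034,20],
  [-0.394,-0.08,0,0,0,-0.034,20],
  [-0.394,-0.08,0.2,0,0,-0.034,20],
  [-0.394,-0.08,0.4,0,0,-0.034,20],
  [-0.394,-0.08,0.6,0,0,-0.034,20],
])

```text
time: 22.58
ee_pos: [0.4371, -0.424, 0.0994]
eef_rot: [0.687, 0.726, 0.0, 0.0]
ft_force: [1.0, 0.7, -5.9]
width: 0.0368
```

Emit:
play_rows([
  [0,0,0.15,0,0,0,20],
  [0,0,0.3,0,0,0,20],
  [0,0,0.4,0,0,0,20],
  [0,0,0.43,0,0,0,20],
  [0,0,0.43,0,0,0,20],
])

```text
time: 23.2
ee_pos: [0.4373, -0.4242, 0.015]
eef_rot: [0.687, 0.726, 0.0, 0.0]
ft_force: [0.9, -0.8, -5.9]
width: 0.0371
```

Emit:
play_rows([
  [0,0,0.015,0,0,0,20],
  [0,0,0.03,0,0,0,20],
  [0,0,0.03,0,0,0,20],
])

```text
time: 23.58
ee_pos: [0.437, -0.4239, 0.0086]
eef_rot: [0.687, 0.726, 0.0, 0.0]
ft_force: [-0.1, -1.1, -5.6]
width: 0.0371
```

Emit:
play_rows([
  [0,0,0.006,0,0,0,20],
  [0,0,0.006,0,0,0,62],
  [0,0,0.006,0,0,0,62],
  [0,0,0.006,0,0,0,62],
  [0,0,0.006,0,0,0,62],
])

```text
time: 24.2
ee_pos: [0.4372, -0.424, 0.0075]
eef_rot: [0.687, 0.726, 0.0, 0.0]
ft_force: [0.1, -0.9, 0.1]
width: 0.0535
```

Emit:
play_rows([
  [0,0,-0.2,0,0,0,62],
  [0,0,-0.4,0,0,0,62],
  [0,0,-0.6,0,0,0,62],
  [0,0,-0.8,0,0,0,62],
  [0,0,-1,0,0,0,62],
])

```text
time: 24.82
ee_pos: [0.4369, -0.4239, 0.2088]
eef_rot: [0.687, 0.726, 0.0, 0.0]
ft_force: [1.2, -0.2, -0.6]
width: 0.054
```

```bash
python3 - <<'E'
from h import *
s=r.read_state();print(s["ee_pos"],s["width"],s["ft_force"],np.round(s["joint_positions"],2),s["time"])
a=eyes.camera("scene");b=eyes.camera("side")
for n,z in(("regulator_axis",.026),("gauge",.003),("regulator",.003),("ball_valve",.003),("gauge_carton",0),("stock_gauge0",.004)):
  for cc in(a,b):
    print(n,[(np.round(l["xy"],1).tolist(),round(l["p"],2),onz(cc,l["xy"],z).round(3).tolist()) for l in eyes.landmark_of(cc,n)[:4]])
Rt=Ro.from_matrix(np.array([[0,1,0],[1,0,0],[0,0,-1.]]))
print(goto([.50,.02,.25]))
cv2.imwrite("pics/dummy.png",b["image"][...,::-1])
E
```

```text
[ 0.4369027  -0.42387608  0.2088047 ] 0.05397337492344542 [ 1.23887605 -0.21516781 -0.61910923] [ 0.49  0.3   0.26  1.54 -0.08  1.31  0.81] 24.825
regulator_axis [([194.2, 316.9], 0.82, [0.434, -0.424, 0.026])]
regulator_axis [([266.0, 407.1], 0.55, [0.436, -0.425, 0.026])]
gauge [([264.3, 200.0], 0.72, [0.295, 0.267, 0.003]), ([184.4, 273.0], 0.68, [0.275, -0.259, 0.003])]
gauge [([196.4, 349.4], 0.82, [0.276, -0.251, 0.003]), ([276.3, 260.0], 0.5, [0.498, 0.02, 0.003])]
regulator [([195.6, 322.5], 0.89, [0.437, -0.424, 0.003])]
regulator [([266.8, 407.8], 0.72, [0.438, -0.416, 0.003]), ([318.9, 402.8], 0.31, [0.558, -0.415, 0.003]), ([330.9, 94.0], 0.29, [0.798, 0.887, 0.003])]
ball_valve [([296.8, 232.8], 0.78, [0.511, 0.13, 0.003])]
ball_valve []
gauge_carton [([258.3, 279.6], 0.66, [0.509, -0.164, 0.0])]
gauge_carton [([288.4, 314.8], 0.75, [0.514, -0.168, 0.0])]
stock_gauge0 [([281.9, 281.2], 0.78, [0.584, -0.136, 0.004]), ([270.5, 291.5], 0.77, [0.574, -0.198, 0.004])]
stock_gauge0 [([306.6, 300.7], 0.81, [0.566, -0.13, 0.004]), ([313.3, 320.8], 0.73, [0.576, -0.195, 0.004])]
[ 2.199  0.437 -0.214  0.     0.     0.   ]
```

The regulator is in place at (0.435, -0.424). Now the gauge.

Emit:
play_rows([
  [0.25,0.05,-0.1,0,0,0,80],
  [0.5,0.1,-0.2,0,0,0,100],
  [0.75,0.15,-0.2,0,0,0,100],
  [1,0.2,-0.2,0,0,0,100],
  [1,0.2,-0.2,0,0,0.1,100],
])

```text
time: 26.15
ee_pos: [0.4672, -0.2177, 0.2477]
eef_rot: [0.741, 0.671, 0.001, -0.0]
ft_force: [0.3, -0.6, 0.3]
width: 0.0861
```

```bash
python3 - <<'E'
from h import *
Rt=Ro.from_matrix(np.diag([1.,-1,-1]))
print(r.read_state()["ee_pos"],goto([.50,.02,.25],Rt=Rt))
E
```

```text
[ 0.46718018 -0.21767987  0.24765464] [ 1.199e+00  4.700e-02 -1.000e-02 -0.000e+00 -1.000e-03  9.370e-01]
```

Emit:
play_rows([
  [0.25,0.01,0,0,0,0.11,100],
  [0.5,0.02,0,0,0,0.22,100],
  [0.75,0.03,0,0,0,0.33,100],
  [1,0.04,0,0,0,0.44,100],
  [1,0.04,0,0,0,0.55,100],
])

```text
time: 26.78
ee_pos: [0.4946, -0.0194, 0.2474]
eef_rot: [0.954, 0.298, 0.0, -0.0]
ft_force: [-0.5, -1.2, -0.3]
width: 0.0873
```

Emit:
play_rows([
  [0.1,-0.05,0,0,0,0.11,100],
  [0.13,-0.1,0,0,0,0.22,100],
  [0.13,-0.12,0,0,0,0.33,100],
  [0.13,-0.15,0,0,0,0.386,100],
  [0.13,-0.15,0,0,0,0.386,100],
])

```text
time: 27.4
ee_pos: [0.4986, 0.0159, 0.2474]
eef_rot: [1.0, -0.0, 0.0, -0.0]
ft_force: [0.6, 0.1, -0.2]
width: 0.0869
```

```bash
cat > g.py <<'E'
from h import *
s=r.read_state();print(s["ee_pos"],Ro.from_quat(s["eef_rot"]).as_matrix().round(3).tolist(),np.round(s["joint_positions"],2),s["time"])
c=eyes.camera("wrist")
print([(np.round(l["xy"],1).tolist(),round(l["p"],2),fz(c,l["xy"],.003).round(3).tolist()) for l in eyes.landmark_of(c,"gauge")[:3]])
for l in eyes.regions_of(c,"gauge")[:3]:
    m=l["region"].astype(np.uint8)
    q=max(cv2.findContours(m,0,1)[0],key=cv2.contourArea); W=np.array([fz(c,p[0],.02)[:2] for p in q],np.float32)
    rc=cv2.minAreaRect(W); print("   ",np.round(l["xy"],1),round(l["p"],2),np.round(rc[0],3),np.round(rc[1],3),round(rc[2],1))
# white dial
im=c["image"].astype(int);w=((im.min(2)>170)).astype(np.uint8)
n,lab,st,ce=cv2.connectedComponentsWithStats(w)
for i in range(1,n):
    if 60<st[i,4]<6000: print("white",ce[i].round(1),st[i,2:],fz(c,ce[i],.031).round(4))
E
python3 g.py
```

```text
[0.49858545 0.01586044 0.24741437] [[1.0, -0.0, 0.0], [-0.0, -1.0, 0.0], [0.0, -0.0, -1.0]] [-0.05  0.04 -0.07  1.75  0.    1.35 -1.7 ] 27.4
[([273.8, 170.8], 0.9, [0.515, 0.023, 0.003])]
    [274.2 177.2] 0.57 [0.5   0.014] [0.085 0.052] 25.0
white [304.2 104.5] [  5 124 298] [ 0.5968 -0.0128  0.031 ]
white [397.  124.5] [  37   38 1092] [ 0.5781 -0.1255  0.031 ]
white [451.2 127. ] [ 31  37 888] [ 0.581  -0.2018  0.031 ]
white [549.4 130.7] [ 19  31 452] [ 0.5965 -0.3892  0.031 ]
white [182.5 172.3] [ 17  36 263] [0.5186 0.1326 0.031 ]
white [554.6 163.7] [ 11  22 206] [ 0.5474 -0.409   0.031 ]
white [274.1 168.5] [ 40  28 816] [0.5217 0.0218 0.031 ]
white [305.5 238.5] [  2  56 112] [ 0.4351 -0.0169  0.031 ]
white [545.3 234.3] [ 28  29 519] [ 0.4329 -0.4142  0.031 ]
white [297.6 319.5] [ 151   40 4003] [ 0.3152 -0.0099  0.031 ]
white [171.2 334.8] [11 12 86] [0.28  0.176 0.031]
white [389.5 398.6] [ 20  18 219] [ 0.1326 -0.1769  0.031 ]
white [554.1 410.8] [ 16  25 210] [-0.0892 -0.7338  0.031 ]
white [  5.7 411.3] [ 15  23 134] [-0.0921  0.7591  0.031 ]
```

```bash
python3 - <<'E'
from h import *
c=eyes.camera("wrist");save(c,"wg.png",(190,90,350,260),4)
E
```

```text
(no output)
```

View pics/wg.png

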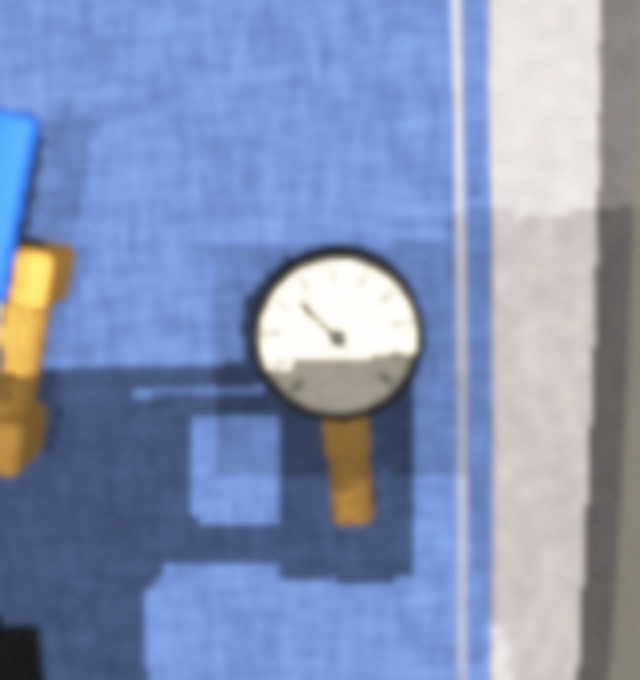

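The crop shows the white-dial gauge, dial centre at crop (339,333) and stem end at (352,525): black case, brass stem, so it is the right one.

```bash
python3 - <<'E'
from h import *
c=eyes.camera("wrist")
d=fz(c,(274.8,173.2),.031);e=fz(c,(278,220.5),.022);print(d,e,np.degrees(np.arctan2(d[1]-e[1],d[0]-e[0])))
t=d.copy();t[2]=.008
a=np.arctan2(d[1]-e[1],d[0]-e[0])
Rt=Ro.from_euler('z',a)*Ro.from_matrix(np.diag([1.,-1,-1]))
print(goto(t,Rt=Rt))
E
```

```text
[0.51635132 0.02034489 0.031     ] [0.45580446 0.01660979 0.022     ] 3.5300656510587043
[ 0.088 -0.025  1.197  0.    -0.    -0.04 ]
```

Emit:
play_rows([
  [0.08,-0.025,0.2,0,0,-0.04,100],
  [0.08,-0.025,0.45,0,0,-0.04,100],
  [0.08,-0.025,0.7,0,0,-0.04,100],
  [0.08,-0.025,0.9,0,0,-0.04,100],
  [0.08,-0.025,0.9,0,0,-0.04,100],
], squeeze=20)

```text
time: 28.28
ee_pos: [0.5125, 0.0202, 0.0649]
eef_rot: [1.0, 0.031, -0.003, 0.0]
ft_force: [-0.0, -0.1, -0.1]
width: 0.087
```

```bash
python3 g.py | head -4
```

```text
[0.51254179 0.02017526 0.06493596] [[0.998, 0.062, -0.006], [0.062, -0.998, -0.001], [-0.006, 0.0, -1.0]] [-0.06  0.25 -0.08  1.92  0.02  0.98 -1.66] 28.275
[([278.6, 225.2], 0.9, [0.515, 0.021, 0.003])]
    [277.7 232.7] 0.57 [0.514 0.021] [0.055 0.056] 48.7
white [338.5 100.2] [ 11 171 732] [ 0.6036 -0.0098  0.031 ]
```

Agrees: the gauge is at about (0.514, 0.021). Lowering and gripping, with enough rows for the jaws to close.

Emit:
play_rows([
  [0,0,0.15,0,0,0,100],
  [0,0,0.29,0,0,0,100],
  [0,0,0.29,0,0,0,100],
  [0,0,0.29,0,0,0,40],
  [0,0,0.29,0,0,0,40],
])

```text
time: 29.05
ee_pos: [0.5159, 0.0206, 0.0111]
eef_rot: [1.0, 0.031, 0.001, -0.0]
ft_force: [-0.1, 0.7, 0.4]
width: 0.0743
```

Emit:
play_rows([
  [0,0,0,0,0,0,40],
  [0,0,0,0,0,0,40],
  [0,0,0,0,0,0,40],
  [0,0,0,0,0,0,40],
  [0,0,0,0,0,0,40],
])

```text
time: 29.68
ee_pos: [0.5148, 0.0206, 0.0096]
eef_rot: [1.0, 0.031, 0.0, -0.0]
ft_force: [-0.9, -0.1, 5.9]
width: 0.0518
```

Emit:
play_rows([
  [0,0,-0.1,0,0,0,40],
  [0,0,-0.3,0,0,0,40],
  [0,0,-0.5,0,0,0,40],
  [0,0,-0.7,0,0,0,40],
  [0,0,-0.7,0,0,0,40],
])

```text
time: 30.3
ee_pos: [0.5163, 0.0207, 0.152]
eef_rot: [1.0, 0.031, 0.003, -0.0]
ft_force: [0.4, -0.0, -2.3]
width: 0.0518
```

Emit:
play_rows([
  [-0.1,0.2,0,0,0,0,40],
  [-0.2,0.4,0,0,0,0,40],
  [-0.3,0.65,0,0,0,0,40],
  [-0.37,0.92,0,0,0,0,40],
  [-0.37,0.92,0,0,0,0,40],
])

```text
time: 30.92
ee_pos: [0.4498, -0.1718, 0.1479]
eef_rot: [1.0, 0.027, -0.001, 0.0]
ft_force: [0.3, 1.2, -2.3]
width: 0.0515
```

```bash
python3 - <<'E'
from h import *
s=r.read_state();print(s["ee_pos"],s["width"],s["ft_force"],goto([.452,-.167,.0125]))
c=eyes.camera("wrist");a=eyes.camera("scene");b=eyes.camera("side")
for n in("gauge","gauge_carton"):
  for cc,f in((c,fz),(a,onz),(b,onz)):
    print(n,[(np.round(l["xy"],1).tolist(),round(l["p"],2),f(cc,l["xy"],.004 if "_" in n else s["ee_pos"][2]-.0066).round(3).tolist()) for l in eyes.landmark_of(cc,n)[:2]])
E
```

```text
[ 0.44984936 -0.17184944  0.14793162] 0.05149808516794814 [ 0.29126633  1.17022265 -2.27320059] [ 0.014 -0.024  0.677  0.     0.     0.   ]
gauge [([278.3, 261.0], 0.94, [0.448, -0.172, 0.141])]
gauge [([242.4, 243.7], 0.57, [0.456, -0.174, 0.141]), ([363.2, 206.9], 0.43, [0.728, 0.22, 0.141])]
gauge [([203.8, 208.3], 0.72, [0.304, 0.11, 0.141]), ([199.1, 351.3], 0.63, [0.299, -0.341, 0.141])]
gauge_carton [([276.4, 136.2], 0.83, [0.513, -0.166, 0.004])]
gauge_carton [([258.3, 281.5], 0.76, [0.516, -0.176, 0.004]), ([296.9, 234.0], 0.71, [0.516, 0.122, 0.004])]
gauge_carton [([288.1, 313.6], 0.69, [0.513, -0.167, 0.004])]
```

Emit:
play_rows([
  [0.04,-0.02,0.1,0,0,0,40],
  [0.04,-0.02,0.25,0,0,0,40],
  [0.04,-0.02,0.4,0,0,0,40],
  [0.04,-0.02,0.5,0,0,0,40],
  [0.04,-0.02,0.55,0,0,0,40],
])

```text
time: 32.0
ee_pos: [0.4594, -0.1627, 0.0384]
eef_rot: [1.0, 0.031, -0.001, -0.0]
ft_force: [0.3, -0.5, -2.3]
width: 0.0517
```

Emit:
play_rows([
  [0,0,0.03,0,0,0,40],
  [0,0,0.06,0,0,0,40],
  [0,0,0.08,0,0,0,40],
  [0,0,0.1,0,0,0,40],
  [0,0,0.1,0,0,0,40],
])

```text
time: 32.62
ee_pos: [0.4597, -0.1631, 0.0192]
eef_rot: [1.0, 0.031, -0.0, -0.0]
ft_force: [-0.2, -0.4, -1.2]
width: 0.0517
```

Expected contact is at TCP z ≈ 0.0106; I go down gently.

Emit:
play_rows([
  [0,0,0.015,0,0,0,40],
  [0,0,0.03,0,0,0,40],
  [0,0,0.035,0,0,0,40],
  [0,0,0.035,0,0,0,40],
])

```text
time: 33.12
ee_pos: [0.4598, -0.1631, 0.0123]
eef_rot: [1.0, 0.031, -0.0, -0.0]
ft_force: [0.1, 0.6, -1.7]
width: 0.0515
```

Emit:
play_rows([
  [0,0,0.008,0,0,0,40],
  [0,0,0.008,0,0,0,40],
])

```text
time: 33.38
ee_pos: [0.4599, -0.1632, 0.0108]
eef_rot: [1.0, 0.031, 0.0, 0.0]
ft_force: [-0.7, -0.4, -3.1]
width: 0.0515
```

Emit:
play_rows([
  [0,0,0.006,0,0,0,40],
  [0,0,0.006,0,0,0,40],
])

```text
time: 33.62
ee_pos: [0.4599, -0.1632, 0.0106]
eef_rot: [1.0, 0.031, 0.0, -0.0]
ft_force: [-6.8, 0.7, 14.3]
width: 0.0516
```

Emit:
play_rows([
  [0,0,0.003,0,0,0,40],
  [0,0,0.003,0,0,0,40],
])

```text
time: 33.88
ee_pos: [0.46, -0.1632, 0.0105]
eef_rot: [1.0, 0.031, 0.0, -0.0]
ft_force: [-8.4, 3.2, 21.4]
width: 0.0515
```

It is on the floor. Ease off, open and lift.

Emit:
play_rows([
  [0,0,-0.006,0,0,0,40],
  [0,0,-0.006,0,0,0,85],
  [0,0,-0.006,0,0,0,85],
  [0,0,-0.006,0,0,0,85],
  [0,0,-0.006,0,0,0,85],
])

```text
time: 34.5
ee_pos: [0.4598, -0.1632, 0.0101]
eef_rot: [1.0, 0.031, 0.0, -0.0]
ft_force: [0.4, -1.4, -0.7]
width: 0.0731
```

Emit:
play_rows([
  [0,0,-0.1,0,0,0,85],
  [0,0,-0.3,0,0,0,85],
  [0,0,-0.55,0,0,0,85],
  [0,0,-0.8,0,0,0,85],
  [0,0,-1,0,0,0,85],
])

```text
time: 35.12
ee_pos: [0.46, -0.1632, 0.2123]
eef_rot: [1.0, 0.031, 0.001, 0.0]
ft_force: [0.6, 0.1, -0.0]
width: 0.0741
```

Emit:
play_rows([
  [0,-0.25,-0.1,0,0,0,85],
  [0,-0.5,-0.2,0,0,0,85],
  [0,-0.75,-0.3,0,0,0,85],
  [0,-1,-0.3,0,0,0,85],
  [0,-1,-0.3,0,0,0,85],
])

```text
time: 35.75
ee_pos: [0.4472, 0.0402, 0.2704]
eef_rot: [0.999, 0.034, 0.0, -0.0]
ft_force: [0.3, -1.2, -0.3]
width: 0.0737
```

```bash
python3 - <<'E'
from h import *
s=r.read_state();print(s["ee_pos"],s["width"],s["ft_force"],s["time"])
c=eyes.camera("wrist");a=eyes.camera("scene");b=eyes.camera("side")
for n,z in(("gauge",.004),("regulator_axis",.026),("ball_valve",.003),("lens",.235),("stock_gauge0",.004),("stock_regulator0",.004)):
  for cc,f in((a,onz),(b,onz)):
    print(n,[(np.round(l["xy"],1).tolist(),round(l["p"],2),f(cc,l["xy"],z).round(3).tolist()[:2]) for l in eyes.landmark_of(cc,n)[:4]])
x=cv2.resize(a["image"][90:380,130:420,::-1],(400,400),interpolation=cv2.INTER_CUBIC);y=cv2.resize(b["image"][90:420,150:400,::-1],(400,528),interpolation=cv2.INTER_CUBIC)
cv2.imwrite("pics/final.png",np.hstack([cv2.copyMakeBorder(x,0,128,0,0,cv2.BORDER_CONSTANT),y]))
E
```

```text
[0.44719459 0.04020006 0.27042367] 0.07367264635542087 [ 0.2895172  -1.16002121 -0.30400722] 35.75
gauge [([261.9, 198.5], 0.71, [0.282, 0.271]), ([186.1, 273.0], 0.61, [0.281, -0.257])]
gauge [([263.6, 313.5], 0.93, [0.449, -0.161]), ([196.6, 346.7], 0.93, [0.276, -0.244]), ([203.8, 204.6], 0.73, [0.288, 0.272])]
regulator_axis [([193.0, 318.7], 0.82, [0.436, -0.431])]
regulator_axis [([264.2, 406.8], 0.9, [0.432, -0.424])]
ball_valve [([297.9, 234.1], 0.5, [0.519, 0.125])]
ball_valve [([278.0, 233.8], 0.7, [0.512, 0.123])]
lens [([296.9, 133.7], 0.82, [0.34, 0.463])]
lens [([219.8, 110.0], 0.77, [0.36, 0.454]), ([278.1, 231.1], 0.64, [0.495, -0.087])]
stock_gauge0 [([281.0, 280.2], 0.54, [0.579, -0.133]), ([271.6, 291.9], 0.48, [0.578, -0.198])]
stock_gauge0 [([313.8, 323.6], 0.96, [0.576, -0.204]), ([311.8, 301.2], 0.79, [0.58, -0.133])]
stock_regulator0 [([229.7, 333.2], 0.71, [0.551, -0.411]), ([242.4, 334.7], 0.62, [0.587, -0.398]), ([258.3, 280.1], 0.27, [0.512, -0.17])]
stock_regulator0 [([315.7, 401.6], 0.79, [0.551, -0.412]), ([334.3, 398.1], 0.75, [0.595, -0.408])]
```

View pics/final.png

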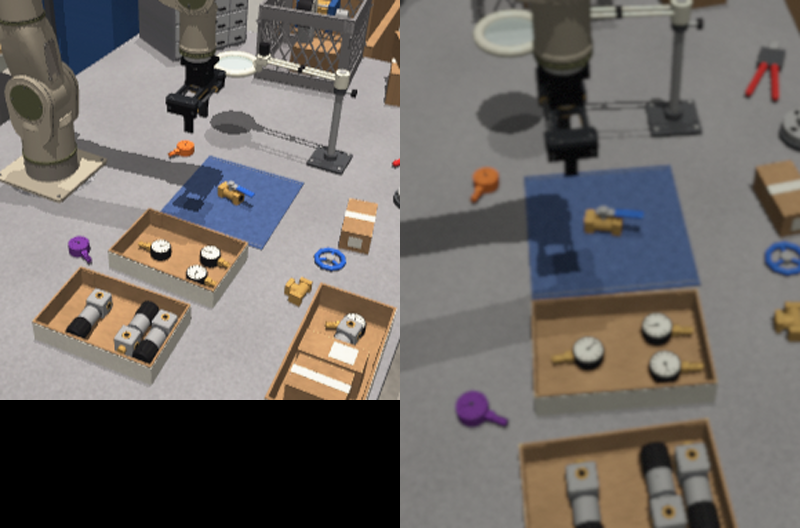

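The final view shows the gauge dial up in its carton at (588,350), the regulator flat in its carton at (582,490), the valve alone on the mat at (610,220) and the magnifier clear.

```bash
python3 -c "
from bench import job;print(job.close_job())"
```

```text
the job is handed in; nothing more can be done
None
```

The job is handed in after about 36 s on the robot's clock. No verdict was reported.

- **Magnifier:** I swung it by its knob to about 0 rad. The lens is now near (0.36, 0.44), about 0.3 m off the mat's centre in y. The limit is 0.232 m.
- **Regulator:** It lies flat and crosswise in the near half of its carton, at about (0.435, -0.425).
- **Gauge:** It sits dial up on the floor of its carton, at about (0.455, -0.162). I lowered it slowly and released it on contact.
- **Ball valve and stock:** Repeated readings agree to about 1 cm, so nothing appears to have moved.

**What went wrong or disagreed:**
- The first regulator grip was too high because the jaws finished closing during the lift. I set it back on the mat, with a brief contact force of about 40 N through the held part, and regripped it deeper.
- The scene camera's network missed the placed gauge. The side camera's network found it, and both pictures show it.
- The two cameras' lens readings differ by about 2 cm, well within the margin.

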